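# Take the red-labelled lamp out of its lipped cradle

## Task

Two lamps lie in the storage cradle, each with its glass end under a hood and its black base behind a small yellow lip. Take out the lamp with the red label: raise its base end over the lip, draw it out endwise from under the hood, then lay it gently down flat in the blue tray and let go. Leave the lamp with the blue label where it lies.

Things in the scene. Friction and masses are not known exactly. Their poses are not given: they have to be found in the camera images.
- red_lamp_mid (a point): Middle of the red-labelled lamp, on its axis (39 mm above the bench at the start). Its y axis runs along the lamp from glass end (y = -83 mm) to base end (+83 mm) and at first points level out over the lip. The black base spans y = +29 to +71 mm: grasp it there from above, across its 38 mm.
- red_lamp: Lamp to take out: red label on a round black base 38 mm in diameter, 42 mm long, with short pins at its end; clear glass, 38 mm thick at the middle, 29 mm at its end. 166 mm long in all, about 0.11 kg, balances at its middle, can roll. Origin 19 mm below red_lamp_mid at the start, same axes.
- blue_lamp_mid (a point): Middle, on the axis, of a lamp of the same shape with a blue label on its base, in the other bay; it stays. Axes as for red_lamp_mid.
- cradle: Fixed grey plate 200 x 212 x 6 mm, origin under its centre. Two bays along y at x = -50, +50 mm; either may hold the red lamp. Bed 30 mm wide, top z = 20. White hood over the glass end, y = 42 to 102, roof underside z = 66, top 70. Yellow lip y = -100 to -94, 24 wide, top z = 34, 14 above the bed: tilt the base end up 7 to 15 degrees, draw to -y; out of the hood after 45 mm.
- tray: Shallow blue open tray, fixed, 150 (x) x 230 (y) x 18 mm high, floor and walls 5 mm thick. Origin: centre of its underside, z up. The lamp fits lying along the tray's y axis, either way round; on the floor its axis is 24 mm above the bench.
Mind the look-alikes: they are no part of the job. What is shaped like the red_lamp but turquoise is not meant.

How it is judged:
By the outcome, as a careful person would: the job done as asked, in the order asked, and still so for the second after the job is handed in, with the robot touching nothing.
It also fails if it takes over 45 s, if anything falls off the work surface, if the arm or the gripper's body presses on something with over 40 N, if the wrist force passes 120 N, or if a joint passes its speed limit or range.

## Robot

A 6-joint arm with a two-finger parallel gripper is mounted at the origin on a cart in front of the work surface, level with it; the furniture and walls round the work are solid. World frame = base frame: x ahead of the robot, y to its left, z up, the work surface at z = 0. Lengths are in m, angles in degrees, forces in N, time in s.
With the tool pointing down it reaches from about 0.25 to 0.725 m from the base axis. Payload 9.7 kg.
Tool frame: the origin (TCP) lies midway between the tips of the shut fingers; the grasp point (between the pads) lies 19 mm behind it (bot.hold_point_z is the distance from the TCP to the grasp point, in m); z points along the fingers, y is the line along which they close (so a half turn about z gives the same grasp; the last joint's range is limited). The gripper opens to 85 mm and grips with 20 to 120 N. Pads are 22 mm wide; open, the fingers measure 114 mm over their backs; the gripper's body (76 mm by 85 mm) begins 54 mm behind the grasp point. The pads swing forward as they close: fully open they stand 13 mm farther back than shut.
Start: joints at [-68.182, 4.979, 10.078, 95.1, 0, 90], TCP at [0.204, -0.511, 0.231] pointing down, gripper open.
Joint ranges: [-179.16, 179.16], [-48.56, 103.87], [-65.8, 70.77], [-126.05, 130.52], [-82.76, 87.17], [-180, 180]. Speed limits (degrees/s): [127.2, 127.2, 147.25, 180, 180, 180].

## Interface

Orientations are given as [roll, pitch, yaw] about the fixed x, y, z axes, in that order (R = Rz(yaw) Ry(pitch) Rx(roll)).
In Python, from workcell import bot gives the robot as it stands.
- The arm moves only by the tool play_rows, never from a script. Its argument "steps" is a list that holds one entry, the list of rows, each a list of 4 numbers: the shift along the tool's x, y, z in m, then the turn about the tool's z in rad. In form: [[[tx, ty, tz, yaw], ...]]. A call has exactly 5 rows; each row shifts and turns the commanded pose from where the row before left it, along the tool's axes as they then stand; what a row does not reach is not made up. A row lasts 1/12 s, in which the tool goes at most 41.7 mm and 7.16 degrees, less where a joint would pass 70% of its speed; a pose out of reach is approached as far as the arm can. A call is refused whole if a number of a shift passes 0.0417 or a number of a turn 0.125, either way. A call with a gripper value outside its range is refused whole. "gripper" is the finger opening in m, from 0 to 0.0854, set as the call begins (left out, the last holds). The fingers move at their own pace and stop on an object; "squeeze" is the grip in N (left out, the last holds). Time passes only in rows, so rows that do not move let the fingers close, or fill a call up. It gives the time, the measured TCP pose, the force, the opening and the grip force at its end, in the units of the state.
- bot.get_obs(): the state, without advancing time (a new reading comes with each control period).
- bot.camera(name): name is "scene" or "top" or "wrist"; returns a dict with "img" (420x560x3 uint8, blue, green, red), "vfov" (degrees; the focal length in pixels is half the picture's height over the tangent of half this angle, whatever the lens; pixels are square), "cx", "cy" (the principal point, pixels), "xyz" and "attitude" of the camera in the world. Camera axes: x right, y down, z forward; pixel columns grow to the right and rows downward; lengths in m; the calibration is good to about 2 mm. A picture is of the moment at which its call begins. There is no depth.
- bot.job_done(): hands the job in; it is judged then, once.
The state is a dict: "time": time; "q": joint angles; "qd": joint speeds; "joint_efforts": joint torques, N m; "ee_pos": TCP position; "tcp_rot": TCP orientation; "wrist_force": force on the tool from outside, world axes, zero at the start; "torque": the same for the moment, N m; "opening": finger opening in m; "grasp_force": force on a finger pad.
Only numpy, scipy, OpenCV 4.12 (cv2) and the standard library are available. Lean on these libraries where they do the work, as an engineer would, in place of code of your own. Each camera call takes 0.05 s, during which the arm holds its last target. There are 200 camera calls.

## Working session

There is one attempt and no reset: what is moved stays moved. The work goes in short steps, Python scripts to look and compute and a tool call to move; the robot and the scene stay as the last step left them, time stands still between calls to the robot, and variables do not carry over. Pictures are saved under pics/ and viewed, at most 10 in all, crops included, and the job is handed in when it is done.

Besides the shell and the picture viewer there is one more tool, called after "Emit:" as name(argument=value, ...), one argument or row to a line, values as JSON. play_rows: Moves the arm, as the interface text tells. Its arguments: {"type":"object","properties":{"steps":{"type":"array","items":{"type":"array","items":{"type":"array","items":{"type":"number"}}}},"gripper":{"type":"number"},"squeeze":{"type":"number"}},"required":["steps"]}

```bash
mkdir -p pics; cat > h.py <<'E'
import numpy as np, cv2
from scipy.spatial.transform import Rotation as R
from workcell import bot
def f(c): return 210/np.tan(np.radians(c['vfov']/2))
def rot(c):
    a=np.array(c['attitude'],float)
    return a if a.shape==(3,3) else R.from_euler('xyz',a,degrees=True).as_matrix()
def ray(c,u,v):
    return rot(c)@np.array([(u-c['cx'])/f(c),(v-c['cy'])/f(c),1.])
def onz(c,u,v,z):
    d=ray(c,u,v);p=np.array(c['xyz']);return p+d*(z-p[2])/d[2]
def proj(c,P):
    q=rot(c).T@(np.array(P)-c['xyz']);return q[:2]/q[2]*f(c)+[c['cx'],c['cy']]
E
python3 - <<'E'
from h import *
for n in['top','scene']:
    c=bot.camera(n);cv2.imwrite(f'pics/{n}0.png',c['img']);print({k:v for k,v in c.items() if k!='img'})
print(bot.get_obs())
E
```

```text
{'vfov': 45.471536949457025, 'cx': 269.8780325612424, 'cy': 216.2116145571862, 'xyz': array([0.4172798 , 0.03294302, 1.1186069 ]), 'attitude': array([-174.36440136,   -0.50101636,  -89.25719913])}
{'vfov': 48.12410377682654, 'cx': 280.48457656760706, 'cy': 212.2886866778661, 'xyz': array([-0.01621203,  0.70562642,  0.9839545 ]), 'attitude': array([-136.49488292,   -1.02178561, -142.66231965])}
{'time': 0.1, 'q': array([-6.81809964e+01,  5.00542392e+00,  1.00401303e+01,  9.50973158e+01,
        2.67145718e-03,  8.99986194e+01]), 'qd': array([ 0.05371889, -0.0631654 ,  0.00411424,  0.0824637 , -0.01194853,
        0.03201635]), 'joint_efforts': array([-1.07385145e-03, -5.21561944e+01,  4.65652764e+01,  1.60511525e-02,
       -9.18207343e-05, -5.53731695e-06]), 'ee_pos': array([ 0.2043652 , -0.51042261,  0.23068835]), 'tcp_rot': array([-1.79937391e+02, -2.67296420e-03,  2.18203813e+01]), 'wrist_force': array([-0.33561229,  0.15236924, -0.04811629]), 'torque': array([ 0.01722421,  0.02742577, -0.05798178]), 'grasp_force': 0.0, 'opening': 0.08531498576109792}
```

View pics/top0.png

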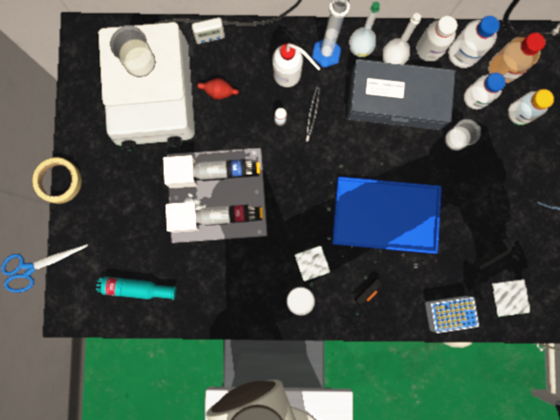

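View pics/scene0.png

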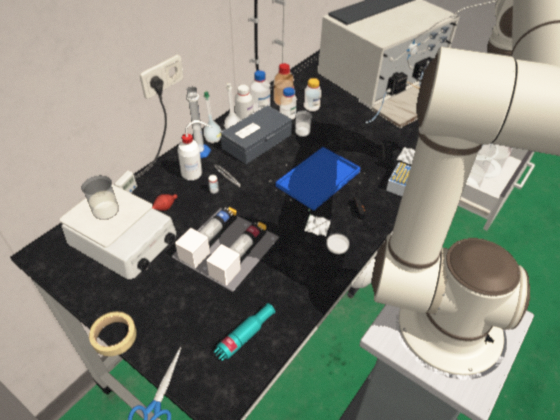

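Candidates for the red lamp in the top view: the red-labelled base at (238,213), the blue-labelled lamp at (238,169), the turquoise look-alike with its own red label at (135,289), and the red rubber bulb at (218,89). By the description I choose (238,213) and check it in a close crop.

```bash
python3 - <<'E'
from h import *
c=bot.camera('top');im=c['img']
cv2.imwrite('pics/crop1.png',cv2.resize(im[140:250,155:275],None,fx=5,fy=5,interpolation=cv2.INTER_CUBIC))
hsv=cv2.cvtColor(im,cv2.COLOR_BGR2HSV);H,S,V=cv2.split(hsv)
m=((H>100)&(H<130)&(S>150)&(V>70)).astype(np.uint8)
cs,_=cv2.findContours(m,cv2.RETR_EXTERNAL,cv2.CHAIN_APPROX_NONE)
t=max(cs,key=cv2.contourArea)
pts=np.float32([onz(c,*p[0],.018)[:2] for p in t]);print('tray',cv2.minAreaRect(pts))
for n,mm in dict(red=((H>165)|(H<8))&(S>90)&(V>40),blue=(H>100)&(H<130)&(S>100)&(V>50),yel=(H>15)&(H<32)&(S>150)&(V>120),white=(V>225)&(S<30)).items():
    w=np.zeros_like(m);w[145:245,160:270]=mm[145:245,160:270]
    k,l,s,ce=cv2.connectedComponentsWithStats(w)
    for i in range(1,k):
        if s[i,4]>8: print(n,s[i],ce[i].round(1),onz(c,*ce[i],{'red':.05,'blue':.05,'yel':.034,'white':.07}[n]).round(4))
E
```

```text
tray ((0.5330590605735779, -0.23468053340911865), (0.2351907193660736, 0.1541973054409027), 85.4078140258789)
red [233 205  12  17 184] [238.8 213.1] [0.5287 0.0917 0.05  ]
blue [231 160  12  17 146] [236.5 168.2] [0.6261 0.0985 0.05  ]
yel [256 162   4  12  40] [257.4 167.8] [0.6308 0.0537 0.034 ]
yel [260 207   3  11  29] [260.9 212.5] [0.5323 0.0446 0.034 ]
white [164 155  31  32 853] [178.4 170.9] [0.6147 0.2201 0.07  ]
white [234 165   2   5   9] [234.4 167. ] [0.6248 0.1017 0.07  ]
white [207 167  18   8  92] [214.6 170.1] [0.6175 0.1435 0.07  ]
white [166 200  32  32 836] [181.  216.2] [0.5182 0.2117 0.07  ]
white [196 207   5   2   9] [198.2 207.6] [0.5371 0.1761 0.07  ]
white [209 213  19   7  89] [217.1 215.7] [0.5204 0.1361 0.07  ]
```

View pics/crop1.png

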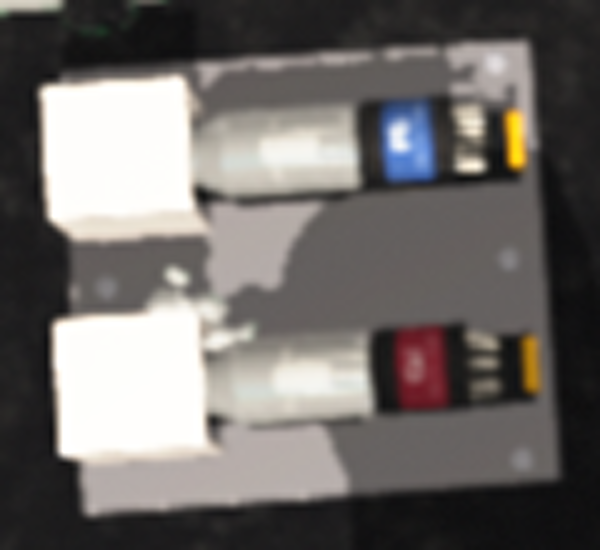

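The crop shows a dark red label on a black base between crop columns 372 and 525. That is the red lamp in the lower bay; the blue one is in the upper bay. Measured cradle yaw is about 5.3°, the grasp spot is about (0.528, 0.095), and the tray centre is (0.533, -0.235) with its y axis at 85.4°. I'll move above the base at height and turn.

Emit:
play_rows(
  steps=[
    [[0.0263,-0.0221,0,0],[0.0263,-0.0221,0,0],[0.0263,-0.0221,0,0],[0.0263,-0.0221,0,0],[0.0263,-0.0221,0,0]],
  ],
  gripper=0.085,
  squeeze=25,
)

```text
time: 0.57
ee_pos: [0.2857, -0.3577, 0.231]
tcp_rot: [-180.0, 0.0, 21.8]
wrist_force: [0.1, -0.7, 0.5]
opening: 0.085
grasp_force: 0.0
```

Emit:
play_rows(
  steps=[
    [[0.0263,-0.0221,0,0],[0.0263,-0.0221,0,0],[0.0263,-0.0221,0,0],[0.0263,-0.0221,0,0],[0.0263,-0.0221,0,0]],
  ],
)

```text
time: 0.98
ee_pos: [0.3667, -0.2061, 0.2312]
tcp_rot: [180.0, -0.0, 21.8]
wrist_force: [0.9, -1.2, -0.3]
opening: 0.0852
grasp_force: 0.0
```

Emit:
play_rows(
  steps=[
    [[0.0263,-0.0221,0,0],[0.0263,-0.0221,0,0],[0.0263,-0.0221,0,0],[0.0263,-0.0221,0,0],[0.0263,-0.0221,0,0]],
  ],
)

```text
time: 1.4
ee_pos: [0.4478, -0.0545, 0.2312]
tcp_rot: [180.0, -0.0, 21.8]
wrist_force: [-0.3, -1.2, -0.5]
opening: 0.0853
grasp_force: 0.0
```

Emit:
play_rows(
  steps=[
    [[0.0263,-0.0221,0,0],[0.0263,-0.0221,0,0],[0.0263,-0.0221,0,0],[0.0263,-0.0221,0,0],[0.0263,-0.0221,0,0]],
  ],
)

```text
time: 1.82
ee_pos: [0.5289, 0.097, 0.2311]
tcp_rot: [180.0, 0.0, 21.8]
wrist_force: [-0.1, -1.4, -0.2]
opening: 0.0852
grasp_force: 0.0
```

Emit:
play_rows(
  steps=[
    [[0,0,0.004,-0.0855],[0,0,0.004,-0.0855],[0,0,0.004,-0.0855],[0,0,0.004,-0.0855],[0,0,0.004,-0.0855]],
  ],
)

```text
time: 2.23
ee_pos: [0.5284, 0.0954, 0.2107]
tcp_rot: [-180.0, 0.0, 46.6]
wrist_force: [0.2, -0.6, -0.4]
opening: 0.085
grasp_force: 0.0
```

Emit:
play_rows(
  steps=[
    [[0,0,0.004,-0.0855],[0,0,0.004,-0.0855],[0,0,0.004,-0.0855],[0,0,0.004,-0.0855],[0,0,0.004,-0.0855]],
  ],
)

```text
time: 2.65
ee_pos: [0.5283, 0.0952, 0.1908]
tcp_rot: [-180.0, 0.0, 71.0]
wrist_force: [0.4, -0.2, 0.3]
opening: 0.0847
grasp_force: 0.0
```

Emit:
play_rows(
  steps=[
    [[0,0,0.004,-0.0855],[0,0,0.004,-0.0855],[0,0,0.004,-0.0855],[0,0,0.004,-0.0855],[0,0,0.004,-0.0855]],
  ],
)

```text
time: 3.07
ee_pos: [0.5283, 0.0952, 0.1708]
tcp_rot: [-180.0, 0.0, 95.5]
wrist_force: [0.3, -0.2, 0.4]
opening: 0.0848
grasp_force: 0.0
```

Check with the wrist camera.

```bash
python3 - <<'E'
from h import *
c=bot.camera('wrist');im=c['img'];print(c['xyz'],c['attitude'])
H,S,V=cv2.split(cv2.cvtColor(im,cv2.COLOR_BGR2HSV))
for n,mm,z in [('red',((H>165)|(H<8))&(S>90)&(V>40),.055),('yel',(H>15)&(H<32)&(S>150)&(V>100),.034)]:
    k,l,s,ce=cv2.connectedComponentsWithStats(mm.astype(np.uint8))
    for i in range(1,k):
        if s[i,4]>150: print(n,s[i],ce[i].round(1),onz(c,*ce[i],z).round(4))
print('exp',proj(c,[.5283,.095,.039]))
cv2.imwrite('pics/w1.png',im)
E
```

```text
[0.52127271 0.1720754  0.31282471] [ 1.62431696e+02 -1.49419298e-03  5.59612516e+00]
red [546 154  14  62 684] [553.7 185.4] [0.7646 0.1353 0.055 ]
red [258 195  40  27 851] [277.4 208.5] [0.5303 0.0914 0.055 ]
yel [265 240  24  10 220] [276.9 244.6] [0.5343 0.0476 0.034 ]
yel [363 241  26  10 231] [375.5 245.5] [0.6315 0.0561 0.034 ]
exp [275.52927698 199.47219747]
```

View pics/w1.png

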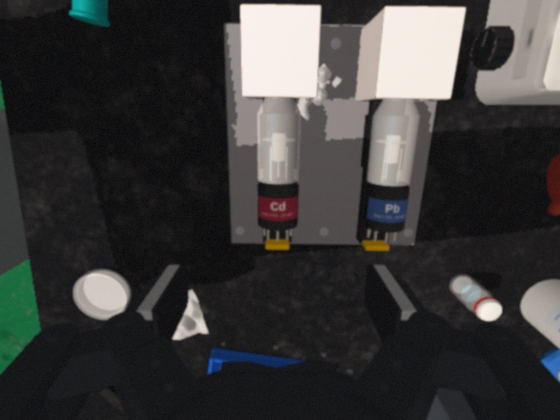

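The wrist view shows the red "Cd" lamp at (277,208) with its lip at (277,245), centred within about 1 mm of the top-view estimate. The black base (rows 181–228) is under the planned grasp. I'll descend and close.

Emit:
play_rows(
  steps=[
    [[0,0.001,0.012,0],[0,0,0.012,0],[0,0,0.012,0],[0,0,0.012,0],[0,0,0.012,0]],
  ],
)

```text
time: 3.53
ee_pos: [0.5291, 0.0952, 0.1095]
tcp_rot: [-179.9, 0.0, 95.2]
wrist_force: [0.8, 0.2, -0.1]
opening: 0.0847
grasp_force: 0.0
```

Emit:
play_rows(
  steps=[
    [[0,0,0.012,0],[0,0,0.012,0],[0,0,0.012,0],[0,0,0.012,0],[0,0,0.012,0]],
  ],
)

```text
time: 3.95
ee_pos: [0.5294, 0.0953, 0.0501]
tcp_rot: [180.0, -0.0, 95.3]
wrist_force: [0.5, -0.7, 0.1]
opening: 0.0851
grasp_force: 0.0
```

Emit:
play_rows(
  steps=[
    [[0,0,0.007,0],[0,0,0.007,0],[0,0,0.007,0],[0,0,0.005,0],[0,0,0.003,0]],
  ],
)

```text
time: 4.37
ee_pos: [0.5294, 0.0953, 0.0217]
tcp_rot: [-180.0, 0.0, 95.3]
wrist_force: [-0.0, 0.4, 0.1]
opening: 0.0847
grasp_force: 0.0
```

Emit:
play_rows(
  steps=[
    [[0,0,0,0],[0,0,0,0],[0,0,0,0],[0,0,0,0],[0,0,0,0]],
  ],
  gripper=0.03,
  squeeze=25,
)

```text
time: 4.78
ee_pos: [0.5298, 0.0954, 0.0229]
tcp_rot: [179.9, -0.0, 95.3]
wrist_force: [-0.4, -0.7, 1.9]
opening: 0.0371
grasp_force: 25.3
```

Emit:
play_rows(
  steps=[
    [[0,0,0,0],[0,0,0,0],[0,0,0,0],[0,0,0,0],[0,0,0,0]],
  ],
)

```text
time: 5.2
ee_pos: [0.5298, 0.0954, 0.0228]
tcp_rot: [180.0, -0.0, 95.3]
wrist_force: [-0.7, 0.2, 4.7]
opening: 0.0369
grasp_force: 25.5
```

Emit:
play_rows(
  steps=[
    [[0,0,-0.002,0],[0,0,-0.002,0],[0,0,-0.002,0],[0,0,-0.002,0],[0,0,-0.002,0]],
  ],
)

```text
time: 5.62
ee_pos: [0.5294, 0.0953, 0.0323]
tcp_rot: [-180.0, 0.0, 95.3]
wrist_force: [0.5, -0.2, -0.1]
opening: 0.0374
grasp_force: 25.1
```

Emit:
play_rows(
  steps=[
    [[0,0,-0.002,0],[0,0,-0.002,0],[0,0,-0.002,0],[0,0,-0.002,0],[0,0,-0.002,0]],
  ],
)

```text
time: 6.03
ee_pos: [0.5294, 0.0952, 0.0423]
tcp_rot: [-180.0, 0.0, 95.3]
wrist_force: [0.4, -1.8, -3.1]
opening: 0.0372
grasp_force: 25.4
```

```bash
python3 - <<'E'
from h import *
c=bot.camera('scene');print(proj(c,[.529,.1,.05]))
u,v=proj(c,[.529,.1,.05]).astype(int)
w=bot.camera('wrist')['img']
a=cv2.resize(c['img'][v-70:v+70,u-70:u+70],(400,400),interpolation=cv2.INTER_CUBIC)
b=cv2.resize(w[0:300,160:460],(400,400))
cv2.imwrite('pics/s2.png',np.hstack([a,b]))
E
```

```text
[248.96496406 232.43991006]
```

View pics/s2.png

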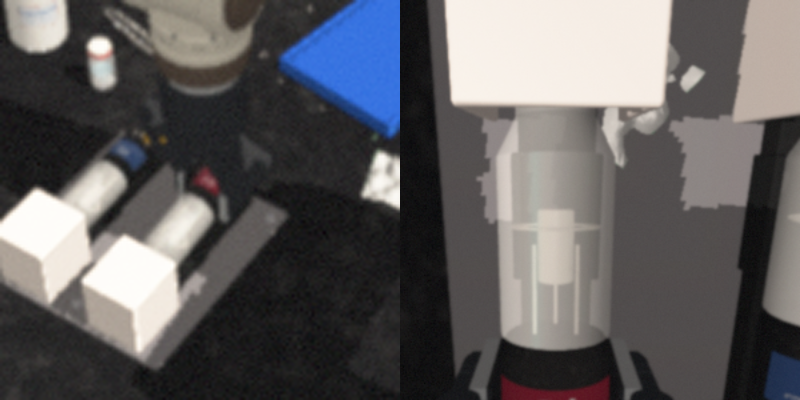

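The crop shows the base lifted in the fingers with the glass still under the hood. I need to know whether it pivoted, so I'll read the wrist moment.

```bash
python3 - <<'E'
from h import *
for i in range(4):
    o=bot.get_obs();print(o['time'],o['wrist_force'].round(2),o['torque'].round(3),o['ee_pos'].round(4))
    if i<3: c=bot.camera('wrist')
print(f(c),R.from_euler('xyz',c['attitude'],degrees=True).as_matrix().round(3).tolist(),c['xyz'])
# expected pixel widths of 38mm/29mm section vs height, at given lamp y
for y,zs in((.13,(.045,.055,.065)),(.165,(.035,.045,.055))):
    for z in zs: 
        p=[.529-.092*(y-.095),y,z];print(y,z,(proj(c,np.add(p,[.0189,.0017,0]))-proj(c,np.add(p,[-.0189,-.0017,0]))).round(1),proj(c,p).round(1))
g=cv2.cvtColor(c['img'],cv2.COLOR_BGR2GRAY)
for r in (85,95,130,180,225,245): print(r,g[r,225:325:2].tolist())
E
```

```text
6.1333 [ 0.92 -0.94 -2.74] [-0.327  0.052  0.024] [0.5295 0.0953 0.0426]
6.1833 [-0.   -0.28 -2.67] [-0.309 -0.031  0.035] [0.5295 0.0953 0.0424]
6.2333 [ 0.61 -1.1  -2.03] [-0.306 -0.01   0.02 ] [0.5295 0.0953 0.0423]
6.2833 [ 0.68 -1.41 -1.21] [-0.304 -0.045 -0.041] [0.5295 0.0954 0.0423]
307.1722381642962 [[0.996, 0.089, 0.029], [0.093, -0.949, -0.3], [0.001, 0.302, -0.953]] [0.5226634  0.17221901 0.18436101]
0.13 0.045 [80.   0.3] [274.1 205.5]
0.13 0.055 [85.7  0.3] [274. 212.]
0.13 0.065 [92.1  0.3] [273.9 219.6]
0.165 0.035 [80.6  0.3] [274.2 127.8]
0.165 0.045 [86.3  0.3] [274.1 129. ]
0.165 0.055 [92.9  0.4] [274.  130.3]
85 [103, 102, 103, 104, 95, 79, 81, 80, 80, 80, 88, 141, 145, 146, 146, 147, 148, 150, 151, 149, 152, 152, 150, 147, 147, 144, 142, 140, 137, 133, 130, 128, 123, 121, 115, 108, 104, 98, 93, 82, 80, 62, 78, 80, 144, 193, 194, 196, 200, 168]
95 [137, 136, 136, 136, 137, 138, 138, 138, 142, 173, 190, 187, 157, 156, 155, 158, 156, 156, 158, 156, 156, 154, 154, 153, 151, 149, 148, 147, 144, 140, 131, 130, 127, 124, 119, 117, 112, 107, 100, 97, 91, 97, 106, 112, 
[... 322 characters left out ...]
, 182, 183, 162, 160, 162, 162, 165, 165, 169, 170, 173, 192, 203, 204, 205, 205, 205, 202, 201, 194, 191, 189, 185, 180, 171, 141, 134, 130, 127, 122, 118, 115, 109, 103, 108, 121, 113, 108, 106, 94, 79, 78]
225 [78, 79, 77, 78, 82, 135, 169, 176, 179, 182, 184, 185, 186, 169, 165, 167, 166, 192, 209, 176, 167, 165, 163, 160, 160, 177, 183, 152, 147, 148, 144, 141, 140, 159, 162, 133, 126, 122, 121, 133, 133, 128, 121, 114, 110, 105, 99, 81, 78, 79]
245 [77, 78, 78, 78, 78, 111, 163, 173, 178, 178, 169, 163, 161, 161, 160, 163, 165, 186, 208, 172, 164, 163, 162, 157, 156, 152, 150, 147, 146, 145, 141, 138, 138, 163, 156, 128, 124, 118, 114, 110, 109, 113, 118, 111, 107, 104, 93, 77, 80, 76]
```

The moment and force show the glass end lightly touching the roof (about 2 N), with the lamp held by pad friction. I'll soften the grip and raise a little more so it pivots, then lower to free the glass from the roof.

Emit:
play_rows(
  steps=[
    [[0,0,-0.001,0],[0,0,-0.002,0],[0,0,-0.002,0],[0,0,-0.002,0],[0,0,-0.002,0]],
  ],
  squeeze=20,
)

```text
time: 6.7
ee_pos: [0.5295, 0.0954, 0.0516]
tcp_rot: [180.0, -0.0, 95.3]
wrist_force: [-1.0, -0.1, -2.5]
opening: 0.0374
grasp_force: 25.3
```

Emit:
play_rows(
  steps=[
    [[0,0,0.002,0],[0,0,0.002,0],[0,0,0.001,0],[0,0,0,0],[0,0,0,0]],
  ],
  squeeze=30,
)

```text
time: 7.12
ee_pos: [0.5294, 0.0953, 0.0462]
tcp_rot: [-180.0, -0.0, 95.3]
wrist_force: [0.1, 0.5, -1.2]
opening: 0.0368
grasp_force: 31.4
```

```bash
python3 - <<'E'
from h import *
for i in range(4):
    o=bot.get_obs();print(o['time'],o['wrist_force'].round(2),o['torque'].round(3),o['ee_pos'].round(4))
    if i<3: c=bot.camera('wrist')
g=cv2.cvtColor(c['img'],cv2.COLOR_BGR2GRAY)
for r in (95,130,225): print(r,g[r,225:333:2].tolist())
E
```

```text
7.1167 [ 0.09  0.53 -1.22] [-0.088  0.009 -0.021] [0.5294 0.0953 0.0462]
7.1667 [-0.52 -0.11 -0.73] [-0.01  -0.038  0.049] [0.5294 0.0953 0.0462]
7.2167 [-0.2  -0.71 -0.83] [-0.042 -0.005  0.031] [0.5295 0.0953 0.0463]
7.2667 [-0.03 -0.62 -1.32] [-0.043  0.045  0.006] [0.5295 0.0953 0.0463]
95 [137, 138, 137, 137, 137, 137, 139, 137, 136, 137, 142, 168, 161, 148, 152, 152, 154, 156, 154, 153, 151, 153, 151, 150, 150, 148, 145, 139, 136, 130, 125, 124, 119, 117, 113, 108, 102, 95, 89, 83, 74, 73, 80, 147, 199, 202, 204, 205, 202, 183, 166, 126, 115, 111]
130 [133, 136, 135, 136, 150, 187, 198, 204, 207, 196, 170, 168, 168, 163, 163, 165, 165, 170, 174, 171, 172, 170, 166, 164, 161, 161, 154, 153, 150, 148, 145, 139, 140, 137, 132, 129, 126, 120, 120, 114, 110, 103, 97, 105, 112, 108, 103, 89, 79, 81, 80, 79, 81, 80]
225 [78, 78, 78, 79, 76, 104, 161, 174, 179, 182, 185, 187, 186, 179, 164, 167, 169, 189, 211, 180, 168, 168, 165, 165, 163, 183, 183, 153, 149, 146, 145, 140, 142, 170, 157, 129, 122, 121, 121, 133, 131, 124, 117, 113, 109, 102, 87, 77, 79, 80, 76, 76, 79, 77]
```

The lamp now hangs free (1.1 N, small moment), tilted base up, and clear of the roof. I'll draw it out endwise.

Emit:
play_rows(
  steps=[
    [[-0.005,0,0,0],[-0.006,0,0,0],[-0.006,0,0,0],[-0.006,0,0,0],[-0.006,0,0,0]],
  ],
  squeeze=35,
)

```text
time: 7.68
ee_pos: [0.5322, 0.0656, 0.0463]
tcp_rot: [-180.0, -0.0, 95.3]
wrist_force: [-0.7, -0.2, -1.7]
opening: 0.0369
grasp_force: 35.5
```

Emit:
play_rows(
  steps=[
    [[-0.006,0,0,0],[-0.006,0,0,0],[-0.006,0,0,0],[-0.006,0,0,0],[-0.006,0,0,0]],
  ],
)

```text
time: 8.1
ee_pos: [0.535, 0.0359, 0.0463]
tcp_rot: [180.0, -0.0, 95.3]
wrist_force: [0.1, 0.3, -0.6]
opening: 0.037
grasp_force: 35.5
```

```bash
python3 - <<'E'
from h import *
c=bot.camera('wrist');o=bot.get_obs();print(o['wrist_force'].round(2),o['torque'].round(3))
s=bot.camera('scene')['img']
cv2.imwrite('pics/s3.png',np.hstack([cv2.resize(c['img'],(400,300)),cv2.resize(s[140:300,140:353],(400,300))]))
E
```

```text
[-0.15 -0.78 -1.66] [-0.079  0.015 -0.017]
```

View pics/s3.png

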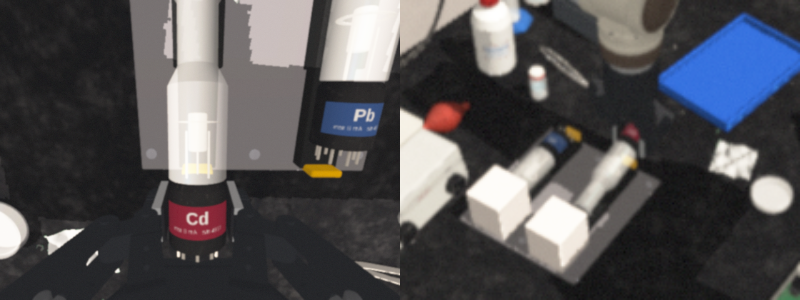

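The wrist view shows the red lamp held centred with its base past the lip at (197,170). The scene inset shows its glass end just leaving the hood, and the blue lamp is still. I'll draw a little more, lift, and turn to the tray's direction.

Emit:
play_rows(
  steps=[
    [[-0.003,0,0,0],[-0.003,0,0,0],[-0.003,0,0,0],[-0.003,0,0,0],[-0.003,0,0,0]],
  ],
  squeeze=40,
)

```text
time: 8.62
ee_pos: [0.5363, 0.0214, 0.0463]
tcp_rot: [-180.0, 0.0, 95.3]
wrist_force: [0.9, 0.0, -1.4]
opening: 0.0368
grasp_force: 40.6
```

Emit:
play_rows(
  steps=[
    [[0,0,-0.006,0],[0,0,-0.01,0],[0,0,-0.01,0],[0,0,-0.01,0],[0,0,-0.01,0]],
  ],
)

```text
time: 9.03
ee_pos: [0.5366, 0.0218, 0.094]
tcp_rot: [179.9, 0.0, 95.3]
wrist_force: [-0.5, -0.0, -2.4]
opening: 0.0365
grasp_force: 40.6
```

Emit:
play_rows(
  steps=[
    [[0,0,-0.005,0.035],[0,0,-0.005,0.035],[0,0,-0.005,0.035],[0,0,-0.005,0.035],[0,0,-0.005,0.035]],
  ],
)

```text
time: 9.45
ee_pos: [0.5365, 0.0218, 0.1186]
tcp_rot: [179.9, -0.0, 85.2]
wrist_force: [0.4, 0.1, -1.1]
opening: 0.0363
grasp_force: 40.6
```

Emit:
play_rows(
  steps=[
    [[-0.008,0.0005,0,0],[-0.016,0.001,0,0],[-0.02,0.001,0,0],[-0.02,0.001,0,0],[-0.02,0.001,0,0]],
  ],
)

```text
time: 9.87
ee_pos: [0.5338, -0.0637, 0.1177]
tcp_rot: [180.0, 0.0, 85.4]
wrist_force: [0.7, -0.3, -0.6]
opening: 0.0363
grasp_force: 40.6
```

Emit:
play_rows(
  steps=[
    [[-0.02,0.001,0,0],[-0.02,0.001,0,0],[-0.02,0.001,0,0],[-0.02,0.001,0,0],[-0.02,0.001,0,0]],
  ],
)

```text
time: 10.28
ee_pos: [0.5304, -0.164, 0.1177]
tcp_rot: [180.0, 0.0, 85.3]
wrist_force: [0.1, -0.4, -1.3]
opening: 0.0367
grasp_force: 40.6
```

Emit:
play_rows(
  steps=[
    [[-0.02,0.001,0,0],[-0.02,0.001,0,0],[-0.02,0.001,0,0],[-0.02,0.001,0,0],[-0.012,0.001,0,0]],
  ],
)

```text
time: 10.7
ee_pos: [0.5276, -0.2568, 0.1175]
tcp_rot: [180.0, 0.0, 85.3]
wrist_force: [0.0, -0.5, 0.0]
opening: 0.0369
grasp_force: 40.6
```

```bash
python3 - <<'E'
from h import *
c=bot.camera('wrist');o=bot.get_obs();print(o['ee_pos'],o['tcp_rot'],o['wrist_force'].round(2),o['torque'].round(3))
t=bot.camera('top');s=bot.camera('scene')
cv2.imwrite('pics/s4.png',np.hstack([cv2.resize(c['img'],(400,300)),cv2.resize(s['img'][100:260,230:443],(400,300))]))
# tray centre again from wrist: rim corners of blue
H,S,V=cv2.split(cv2.cvtColor(t['img'],cv2.COLOR_BGR2HSV))
E
```

```text
[ 0.52762115 -0.25788368  0.11732293] [1.79988741e+02 5.70764183e-02 8.52105571e+01] [-1.29 -0.48 -0.36] [-0.063  0.098  0.013]
```

View pics/s4.png

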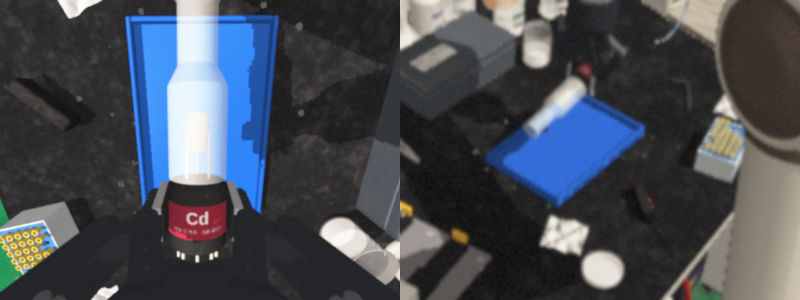

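The lamp is centred across the tray and parallel to it. I'll go to the final spot, lower until near contact, then lower slowly with a soft grip so it levels out.

Emit:
play_rows(
  steps=[
    [[-0.005,0.0005,0.005,0],[-0.006,0.0005,0.01,0],[-0.006,0.0005,0.01,0],[-0.005,0.001,0.01,0],[0,0.001,0.01,0]],
  ],
)

```text
time: 11.27
ee_pos: [0.5293, -0.2773, 0.0706]
tcp_rot: [-179.9, -0.0, 85.3]
wrist_force: [0.9, 0.5, -1.6]
opening: 0.0365
grasp_force: 40.6
```

Emit:
play_rows(
  steps=[
    [[0,0,0.01,0],[0,0,0.01,0],[0,0,0.009,0],[0,0,0.006,0],[0,0,0.004,0]],
  ],
)

```text
time: 11.68
ee_pos: [0.5294, -0.2765, 0.0322]
tcp_rot: [-179.9, -0.0, 85.3]
wrist_force: [0.4, 0.0, -0.7]
opening: 0.0371
grasp_force: 40.6
```

Emit:
play_rows(
  steps=[
    [[0,0,0,0],[0,0,0.001,0],[0,0,0.002,0],[0,0,0.002,0],[0,0,0.002,0]],
  ],
  squeeze=20,
)

```text
time: 12.1
ee_pos: [0.5299, -0.277, 0.0266]
tcp_rot: [180.0, 0.0, 85.3]
wrist_force: [0.2, -0.3, 1.5]
opening: 0.0368
grasp_force: 40.8
```

Emit:
play_rows(
  steps=[
    [[0,0,0.002,0],[0,0,0.002,0],[0,0,0.002,0],[0,0,0.002,0],[0,0,0.001,0]],
  ],
)

```text
time: 12.52
ee_pos: [0.5297, -0.2769, 0.0171]
tcp_rot: [180.0, -0.0, 85.3]
wrist_force: [0.5, -2.1, 2.6]
opening: 0.0367
grasp_force: 40.9
```

Emit:
play_rows(
  steps=[
    [[0,0,0.001,0],[0,0,0.001,0],[0,0,0.001,0],[0,0,0.001,0],[0,0,0.001,0]],
  ],
)

```text
time: 12.93
ee_pos: [0.5298, -0.2771, 0.0125]
tcp_rot: [180.0, 0.0, 85.3]
wrist_force: [-0.5, -2.3, 3.9]
opening: 0.0367
grasp_force: 41.2
```

Emit:
play_rows(
  steps=[
    [[0,0,0.001,0],[0,0,0.001,0],[0,0,0,0],[0,0,0,0],[0,0,0,0]],
  ],
)

```text
time: 13.35
ee_pos: [0.5298, -0.2769, 0.0104]
tcp_rot: [180.0, 0.0, 85.3]
wrist_force: [0.9, -2.8, 3.7]
opening: 0.0366
grasp_force: 41.3
```

```bash
python3 - <<'E'
from h import *
for i in range(4):
    o=bot.get_obs();print(o['ee_pos'].round(4),o['wrist_force'].round(2),o['torque'].round(3))
    if i<3: bot.camera('wrist')
E
```

```text
[ 0.5298 -0.2769  0.0104] [ 0.89 -2.78  3.67] [-0.229 -0.099 -0.062]
[ 0.5298 -0.2769  0.0104] [ 0.2  -2.85  2.95] [-0.239 -0.142 -0.057]
[ 0.5298 -0.2769  0.0104] [ 0.78 -2.39  4.11] [-0.238 -0.152 -0.048]
[ 0.5298 -0.2769  0.0104] [ 1.37 -2.18  4.76] [-0.233 -0.196 -0.051]
```

Emit:
play_rows(
  steps=[
    [[0,0,0.001,0],[0,0,0,0],[0,0,0.001,0],[0,0,0,0],[0,0,0,0]],
  ],
)

```text
time: 13.92
ee_pos: [0.5297, -0.2768, 0.0083]
tcp_rot: [180.0, 0.0, 85.3]
wrist_force: [0.7, -2.2, 4.3]
opening: 0.0367
grasp_force: 41.5
```

```bash
python3 - <<'E'
from h import *
for i in range(3):
    o=bot.get_obs();print(o['ee_pos'].round(4),o['wrist_force'].round(2),o['torque'].round(3))
    s=bot.camera('scene')
w=bot.camera('wrist')
cv2.imwrite('pics/s5.png',np.hstack([cv2.resize(w['img'],(400,300)),cv2.resize(s['img'][120:220,260:393],(400,300),interpolation=cv2.INTER_CUBIC)]))
E
```

```text
[ 0.5297 -0.2768  0.0083] [ 0.67 -2.18  4.3 ] [-0.28  -0.097  0.003]
[ 0.5297 -0.2768  0.0083] [ 1.56 -3.71  4.85] [-0.234 -0.111  0.022]
[ 0.5297 -0.2769  0.0083] [-0.51 -3.14  6.24] [-0.207 -0.082 -0.094]
```

View pics/s5.png

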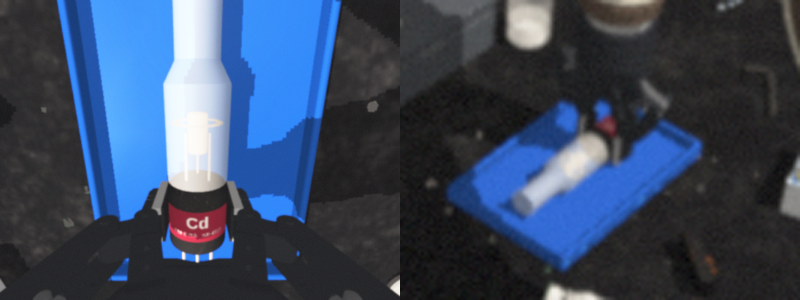

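The picture shows the lamp lying within the tray, base toward the near wall, essentially flat. I'll ease down 1 mm, release gently, and rise.

Emit:
play_rows(
  steps=[
    [[0,0,0.0005,0],[0,0,0,0],[0,0,0.0005,0],[0,0,0,0],[0,0,0,0]],
  ],
)

```text
time: 14.53
ee_pos: [0.5297, -0.2769, 0.0081]
tcp_rot: [180.0, 0.0, 85.3]
wrist_force: [-2.6, -1.6, 10.9]
opening: 0.0368
grasp_force: 42.1
```

Emit:
play_rows(
  steps=[
    [[0,0,0,0],[0,0,0,0],[0,0,0,0],[0,0,0,0],[0,0,0,0]],
  ],
  gripper=0.042,
)

```text
time: 14.95
ee_pos: [0.5294, -0.2765, 0.0068]
tcp_rot: [-180.0, -0.0, 85.3]
wrist_force: [-0.3, -0.5, -0.5]
opening: 0.0422
grasp_force: 0.0
```

Emit:
play_rows(
  steps=[
    [[0,0,0,0],[0,0,0,0],[0,0,0,0],[0,0,0,0],[0,0,0,0]],
  ],
  gripper=0.065,
)

```text
time: 15.37
ee_pos: [0.5297, -0.2768, 0.0073]
tcp_rot: [180.0, -0.0, 85.3]
wrist_force: [-0.6, -0.3, -0.3]
opening: 0.0652
grasp_force: 0.0
```

Emit:
play_rows(
  steps=[
    [[0,0,-0.005,0],[0,0,-0.01,0],[0,0,-0.01,0],[0,0,-0.015,0],[0,0,-0.02,0]],
  ],
)

```text
time: 15.78
ee_pos: [0.5293, -0.2767, 0.0681]
tcp_rot: [-180.0, -0.0, 85.3]
wrist_force: [0.4, -0.0, 0.6]
opening: 0.065
grasp_force: 0.0
```

Emit:
play_rows(
  steps=[
    [[0,0,-0.02,0],[0,0,-0.02,0],[0,0,-0.02,0],[0,0,0,0],[0,0,0,0]],
  ],
)

```text
time: 16.2
ee_pos: [0.5305, -0.2773, 0.1297]
tcp_rot: [179.8, 0.1, 85.3]
wrist_force: [0.7, -0.2, -0.8]
opening: 0.0652
grasp_force: 0.0
```

```bash
python3 - <<'E'
from h import *
w=bot.camera('wrist');s=bot.camera('scene')
cv2.imwrite('pics/s6.png',np.hstack([cv2.resize(w['img'],(400,300)),cv2.resize(s['img'][120:300,150:390],(400,300),interpolation=cv2.INTER_CUBIC)]))
E
```

```text
(no output)
```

View pics/s6.png

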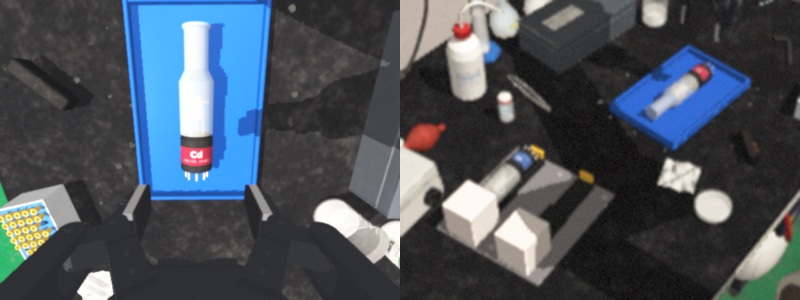

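The red lamp lies flat and centred in the tray (wrist view, about (197,105)). The blue lamp is still in its bay and the gripper is clear, so I'm handing in.

```bash
python3 -c "
from workcell import bot
print(bot.job_done())"
```

```text
the job is handed in; nothing more can be done
None
```

The red-labelled lamp is out of the cradle and lying flat in the blue tray, released at about 16 s; its glass end pressed the hood roof at about 2 N while tilting, the blue-labelled lamp is still in its bay, and the job is handed in (no verdict was returned).

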